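Weigh a finished brass hub with the spring tongs

ROBOT

A 6-joint arm with a two-finger parallel gripper is mounted at the origin on the work surface. World frame = base frame: x ahead of the robot, y to its left, z up, the work surface at z = 0. Lengths are in m, angles in degrees, forces in N, time in s.
With the tool pointing down it reaches from about 0.35 to 0.875 m from the base axis. Payload 4.2 kg.
Tool frame: the origin (TCP) lies where the fingers leave the gripper's body, on its centre line; the fingertips stand 70 mm ahead of it and the grasp point (between the pads) lies 51 mm ahead of it; z points along the fingers, y is the direction in which the jaws open and shut (so a half turn about z gives the same grasp; the last joint's range is limited). The gripper opens to 87 mm and grips with 3 to 60 N. Pads are 19 mm wide; open, the fingers measure 117 mm over their backs; the gripper's body (75 mm by 190 mm) begins 51 mm behind the grasp point.
Start: joints at [81.967, 22.042, 0.453, 0, -68.411, -14.817], TCP at [0.243, 0.576, 0.292] pointing down, gripper open.
Joint ranges: [-179.83, 179.83], [-69.29, 118.12], [-61.27, 80.66], [-181.25, 117.63], [-171.15, -9.14], [-177.46, 177.46]. Speed limits (degrees/s): [159.86, 159.86, 180, 180, 180, 180].

INTERFACE

Orientations are given as a 3x3 rotation matrix whose columns are the frame's x, y, z axes.
In Python, from station import sense, capture, camera_model, finish_job gives the robot as it stands.
- The arm moves only by the shell command python3 -m inch 'ROWS'. ROWS is JSON, a list of rows, each an object with "hand": the closure, from 0 (fully open) to 1 (shut); "slide": the shift along the world's x, y, z in cm, a list of three; "yaw": the turn about the world's z in rad. A call has 1 to 10 rows; each row is the pose to reach, as a shift and turn from the pose commanded when the call began; what a row does not reach only later rows make up. A row lasts 1/8 s, in which the tool goes at most 62.5 mm and 10.7 degrees, less where a joint would pass 70% of its speed; a pose out of reach is approached as far as the arm can. A call with a gripper value outside its range is refused whole. The fingers move at their own pace and stop on an object; the grip force is fixed at half the most. Time passes only in rows, so rows that repeat a pose let the fingers close. It gives the time, the measured TCP pose, the force and the opening at its end, in the units of the state.
- sense(): the state, without advancing time (a new reading comes with each control period).
- capture(name): name is "side" or "top"; returns the picture (384x512x3 uint8, blue, green, red); there is no depth.
- camera_model(name): a dict with "mtx" (3x3 intrinsics, pixels), "xyz" and "orientation" of the camera in the world. Camera axes: x right, y up, looking along -z (the intrinsics and any distortion apply to the point x, -y, -z); pixel columns grow to the right and rows downward; lengths in m; the calibration is good to about 2 mm. A picture is of the moment at which its call begins. camera_model takes no time and is no camera call.
- finish_job(): hands the job in, once; it reports no verdict.
The state is a dict: "time_s": time; "joints": joint angles; "joint_velocities": joint speeds; "effort": joint torques, N m; "tcp_pos": TCP position; "ee_rot": TCP orientation; "wrist_force": force on the tool from outside, world axes, zero at the start; "moment": the same for the moment, N m; "gripper_width": opening from 0.0 (shut) to 1.0 (fully open).
Only numpy, scipy, OpenCV 4.12 (cv2) and the standard library are available. Lean on these libraries where they do the work, as an engineer would, in place of code of your own. Each camera call takes 0.05 s, during which the arm holds its last target. There are 200 camera calls.

TASK

Lift the spring tongs out of their cradle, where only the tail can be grasped, and lay them flat on the black rubber mat, letting go of them. Then take them again the other way, squeezing their two orange pads, to pick up the brass hub without the gripper itself touching the hub, and set it down gently (not dropped), standing upright inside the blue ring on the scale's pan. Finally lay the tongs flat on the mat again and let go; do not knock over or push about the other two parts standing beside the hub.

Things in the scene. Friction and masses are not known exactly. Their poses are not given: they have to be found in the camera images.
- tongs: Spring tongs 190 mm long, 0.17 kg, lying flat; springs hold them open. Origin: under the steel pivot block (34 mm wide), on the underside. x points to the jaws, y left, z up. Steel arms spread forward from pivots at x=0, y=+-10 mm.
- tail (a point): On the tongs: middle of the orange tail tab, 36 mm behind the origin and 17 mm above the underside. The tab is 14 mm wide (along the tongs' y), 48 mm long and 34 mm high; gripped across its width with 40 N or more it lifts the tongs.
- pads (a point): On the tongs: midway between the two flat upright orange squeeze pads, 48 mm ahead of the origin, 18 mm above the underside. Pads 36 mm high, 34 mm free length between small ridges, 55 mm across outside when open (63 over ridges), 38 mm when shut on the hub. Squeezing takes 8 N a side to begin, 12 N when shut; 30 to 45 N grips the hub. Squeezed only 3 to 5 mm, the tongs can be carried open.
- jaws (a point): On the tongs: midway between the black V-shaped jaws, 115 mm ahead of the origin, 15 mm above the underside: the axis of a gripped hub passes here. Jaws are 26 mm high (2 to 28 mm above the underside), 63 mm or more apart and 91 mm outside when open, reaching 133 mm ahead of the origin. Lower them open from above, one either side of the hub.
- jaw_left (a joint): Closing angle of the left arm in rad: 0 open, about 0.17 shut on the hub, 0.21 at its stop. The right arm is geared to it and always closes as much.
- cradle: Grey plastic cradle, fixed, 124 mm wide, that holds the tongs at first; same origin and axes as the tongs in it (within a few mm), on the bench. Its floor is 4 mm thick from x=-10 to x=156 mm; its walls, 36 mm high, stand close beside the pads and jaws so that fingers do not fit there; the tail sticks out behind (-x). Lift the tongs straight up.
- mat: Black rubber mat, fixed on the bench, 220 (x) by 210 (y) by 3 mm thick. Origin: centre of its underside.
- hub: The brass hub, standing upright on the bench: foot 38 mm diameter up to 40 mm high, a 45 mm collar from 41 to 48 mm, a 22 mm stub on top to 66 mm. 0.11 to 0.21 kg. Origin: centre of its underside, z up. The tongs grip it below the collar.
- pan (a point): Centre of the flat top face of the scale's aluminium pan (170 by 160 mm), 55 mm above the bench, fixed. The blue ring painted round it is 110 mm in outside diameter. Nothing stands above the pan. The white scale under it is 212 by 170 mm.
- drum: Bystander: dark steel drum, 48 mm diameter, 58 mm high, standing in the row with the hub. Origin: centre of its underside.
- pinion: Bystander: bright steel pinion with a stem, 46 mm diameter, 64 mm high, standing in the row with the hub. Origin: centre of its underside.
Mind the look-alikes: they are no part of the job. Of the things that look like the hub, the smallest one is meant.

How it is judged:
By the outcome, as a careful person would: the job done as asked, in the order asked, and still so for the second after the job is handed in, with the robot touching nothing.
It also fails if it takes over 72 s, if anything falls off the work surface, if the arm or the gripper's body presses on something with over 40 N, if the wrist force passes 120 N, or if a joint passes its speed limit or range.

## Working session

There is one attempt and no reset: what is moved stays moved. The work goes in short steps, Python scripts to look and compute and a shell command to move; the robot and the scene stay as the last step left them, time stands still between calls to the robot, and variables do not carry over. Pictures are saved under pics/ and viewed, about 8 in all and at most 12, crops included, and the job is handed in when it is done.

```bash
ls; mkdir -p pics
cat > h.py <<'E'
import numpy as np, cv2
from station import sense, capture, camera_model
def ray(cam,u,v,z):
    m=camera_model(cam);K=np.array(m["mtx"]);R=np.array(m["orientation"]);c=np.array(m["xyz"])
    p=np.linalg.inv(K)@[u,v,1]; d=R@(p*[1,-1,-1]); return c+d*(z-c[2])/d[2]
def proj(cam,P):
    m=camera_model(cam);K=np.array(m["mtx"]);R=np.array(m["orientation"]);c=np.array(m["xyz"])
    p=R.T@(np.array(P)-c)*[1,-1,-1]; p=K@p; return p[:2]/p[2]
E
python3 - <<'E'
from h import *
print({k:v for k,v in sense().items()})
for c in("side","top"):
    print(camera_model(c)); cv2.imwrite(f"pics/{c}0.png",cv2.resize(capture(c),None,fx=1.5,fy=1.5,interpolation=cv2.INTER_CUBIC))
E
```

```text
pics
{'time_s': 0.0, 'joints': array([ 8.19669354e+01,  2.20921802e+01,  3.78020684e-01, -3.09214711e-02,
       -6.84102098e+01, -1.48171984e+01]), 'joint_velocities': array([ 0.11028061, -0.01468561,  0.03918402,  0.0605881 , -0.03323925,
        0.05733944]), 'effort': array([-1.17639727e-03, -3.90664172e+01,  1.87398219e+01,  4.21974018e+00,
        1.08193231e-02, -1.97321583e-04]), 'tcp_pos': array([0.24248947, 0.57554227, 0.29112746]), 'ee_rot': array([[ 9.21445532e-01, -3.88506745e-01, -8.00224482e-04],
       [-3.88507563e-01, -9.21443189e-01, -2.07917830e-03],
       [ 7.04133961e-05,  2.22674282e-03, -9.99997518e-01]]), 'wrist_force': array([-0.05380896, -0.56463068,  0.85882472]), 'moment': array([ 0.00920943, -0.03904101, -0.02831452]), 'gripper_width': 1.000798303861714}
{'mtx': array([[421.40313081,   0.        , 256.35733109],
       [  0.        , 421.40313081, 190.91011925],
       [  0.        ,   0.        ,   1.        ]]), 'xyz': array([ 0.46924426, -0.77265143,  0.63987879]), 'orientation': array([[ 0.99005881,  0.07401359, -0.11960581],
       [-0.14034445,  0.57622147, -0.80515356],
       [ 0.00932713,  0.81393538,  0.58088054]])}
{'mtx': array([[480.548465  ,   0.        , 256.94553588],
       [  0.        , 480.548465  , 194.26227754],
       [  0.        ,   0.        ,   1.        ]]), 'xyz': array([ 0.44545904, -0.01624956,  1.19376749]), 'orientation': array([[-0.00401078,  0.98907852, -0.14733498],
       [-0.9998421 , -0.00651702, -0.01653168],
       [-0.01731132,  0.14724541,  0.98894849]])}
```

View pics/top0.png

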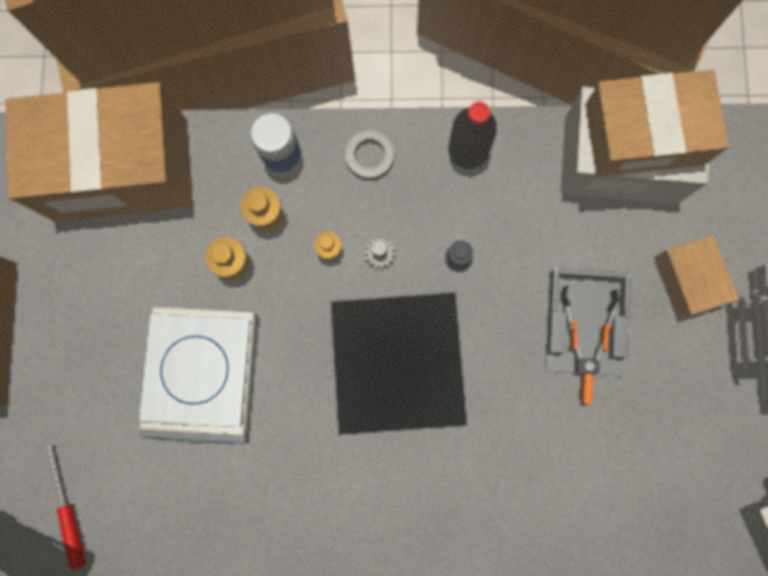

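View pics/side0.png

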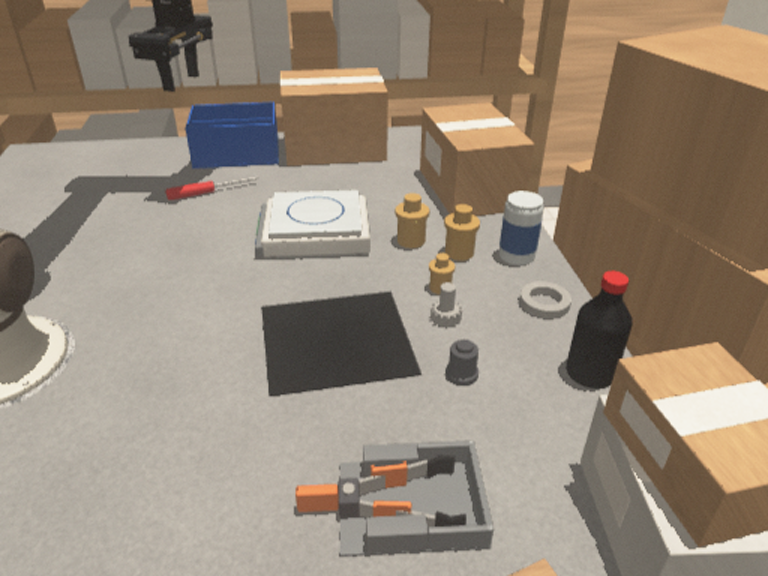

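The top picture shows the tail at about (588,388), the jaws at (567,297) and (614,299), the hub at (327,243), the pinion at (379,252), the drum at (459,254), the ring centre at (194,370) and the mat centre at (399,363). The side picture agrees. I'll enlarge for precise readings.

Run:
```python
from h import *
im=np.mean([capture("top").astype(float) for _ in range(3)],0).astype(np.uint8)
a=cv2.resize(im[170:275,355:430],None,fx=5,fy=5,interpolation=cv2.INTER_CUBIC)  # tongs
b=cv2.resize(im[140:190,195:325],None,fx=3,fy=3,interpolation=cv2.INTER_CUBIC) # row 
o=np.zeros((525,790,3),np.uint8);o[:525,:375]=a;o[:150,390:780]=b
c=cv2.resize(im[190:300,85:180],None,fx=3,fy=3,interpolation=cv2.INTER_CUBIC);o[160:490,390:675]=c
cv2.imwrite("pics/m1.png",o)
# mat corners from dark threshold
g=im.max(2); m=(g<30).astype(np.uint8); m[:190]=0;m[:,:215]=0;m[:,315:]=0;m[295:]=0
r=cv2.minAreaRect(cv2.findNonZero(m));print(r); print([ray("top",*p,0.003).round(4) for p in cv2.boxPoints(r)], ray("top",*r[0],.003))
hs=cv2.cvtColor(im,cv2.COLOR_BGR2HSV)
blue=((hs[...,0]>95)&(hs[...,0]<125)&(hs[...,1]>60)).astype(np.uint8);blue[:200]=0;blue[280:]=0;blue[:,:95]=0;blue[:,165:]=0
e=cv2.fitEllipse(cv2.findNonZero(blue));print(e,ray("top",*e[0],.055))
```

```text
Traceback (most recent call last):
cv2.error: OpenCV(4.12.0) /io/opencv/modules/imgproc/src/convhull.cpp:143: error: (-215:Assertion failed) total >= 0 && (depth == CV_32F || depth == CV_32S) in function 'convexHull'
```

View pics/m1.png

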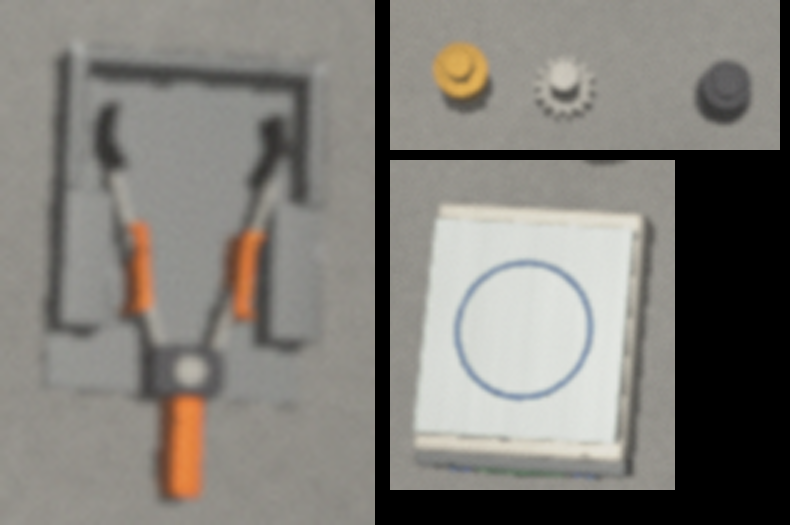

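The tongs crop shows the tab's top running from (186,398) to (182,487), and the pads at (141,268) and (247,275). The hub stub is at (459,64), with its collar centred on (462,71). The pinion stem is at (565,73), the drum top at (728,82), and the ring at (524,330).

Run:
```python
from h import *
im=capture("top")
g=im.max(2); m=(g<55).astype(np.uint8); m[:190]=0;m[:,:215]=0;m[:,315:]=0;m[295:]=0
m=cv2.morphologyEx(m,cv2.MORPH_OPEN,np.ones((5,5),np.uint8))
r=cv2.minAreaRect(cv2.findNonZero(m)); print("mat",[ray("top",*p,0.003).round(4) for p in cv2.boxPoints(r)], ray("top",*r[0],.003).round(4))
T=lambda x,y:((x+.5)/5-.5+355,(y+.5)/5-.5+170)
f=ray("top",*T(186,398),.038);b=ray("top",*T(182,487),.038);print("tab",f,b,np.linalg.norm(f-b))
l=ray("top",*T(141,268),.040);q=ray("top",*T(247,275),.040);print("pads",(l+q)/2,np.linalg.norm(l-q),"yaw",np.degrees(np.arctan2(-(l-q)[0],(l-q)[1])))
d=(l+q)/2-(f+b)/2;print("tab->pads",d,np.degrees(np.arctan2(d[1],d[0])))
B=lambda x,y:((x-390+.5)/3-.5+195,(y+.5)/3-.5+140)
for n,x,y,z in(("stub",459,64,.066),("collar",462,71,.048),("pinion",565,73,.064),("drum",728,80,.058)):print(n,ray("top",*B(x,y),z).round(4))
print("ring",ray("top",(524-390+.5)/3-.5+85,(330-160+.5)/3-.5+190,.055))
```

```text
mat [array([0.5507, 0.0849, 0.003 ]), array([ 0.6018, -0.0708,  0.003 ]), array([ 0.438 , -0.1226,  0.003 ]), array([0.3886, 0.03  , 0.003 ])] [ 0.4939 -0.0198  0.003 ]
tab [ 0.48335228 -0.31736516  0.038     ] [ 0.44148381 -0.3135894   0.038     ] 0.04203837810395562
pads [ 0.54346654 -0.3233596   0.04      ] 0.050486380516643635 yaw -4.128776056245944
tab->pads [ 0.08104849 -0.00788232  0.002     ] -5.554792614622065
stub [0.6948 0.0966 0.066 ]
collar [0.693  0.0959 0.048 ]
pinion [0.6873 0.0118 0.064 ]
drum [ 0.6818 -0.1188  0.058 ]
ring [0.49239141 0.3056397  0.055     ]
```

```bash
python3 -m inch '[{"hand":0,"slide":[6,-9,0],"yaw":0.1},{"hand":0,"slide":[12,-15,0],"yaw":0.2},{"hand":0,"slide":[18,-20,0],"yaw":0.31},{"hand":0,"slide":[20,-26,0],"yaw":0.31},{"hand":0,"slide":[22,-32,0],"yaw":0.31},{"hand":0,"slide":[22,-38,0],"yaw":0.31},{"hand":0,"slide":[22,-44,0],"yaw":0.31},{"hand":0,"slide":[22,-50,0],"yaw":0.31},{"hand":0,"slide":[22,-56,0],"yaw":0.31},{"hand":0,"slide":[22,-62,0],"yaw":0.31}]'
python3 -c "
from h import *
c=[ray('top',u/1.5,v/1.5,.003) for u,v in((332,300),(456,293),(466,424),(340,433))]
print(np.round(c,4),np.mean(c,0));e=c[0]-c[3]+c[1]-c[2];print(np.degrees(np.arctan2(e[1],e[0])))"
```

```text
time_s: 1.55
tcp_pos: [0.4611, 0.0147, 0.2926]
ee_rot: [[0.996, -0.088, 0.001], [-0.088, -0.996, 0.0], [0.001, -0.0, -1.0]]
wrist_force: [1.2, 0.6, 0.5]
gripper_width: 1.0
[[ 0.6089  0.0929  0.003 ]
 [ 0.6194 -0.114   0.003 ]
 [ 0.4044 -0.1263  0.003 ]
 [ 0.3907  0.0784  0.003 ]] [ 0.50587064 -0.01724049  0.003     ]
3.5370586251705523
```

```bash
python3 -m inch '[{"hand":0,"slide":[0.2,-6,0],"yaw":0},{"hand":0,"slide":[0.3,-12,0],"yaw":0},{"hand":0,"slide":[0.3,-18,-2],"yaw":0},{"hand":0,"slide":[0.3,-23,-6],"yaw":0},{"hand":0,"slide":[0.3,-27.2,-10],"yaw":0},{"hand":0,"slide":[0.3,-27.2,-14],"yaw":0},{"hand":0,"slide":[0.3,-27.2,-16],"yaw":0},{"hand":0,"slide":[0.3,-27.2,-16],"yaw":0},{"hand":0,"slide":[0.3,-27.2,-16],"yaw":0}]'
python3 - <<'E'
from h import *
im=capture("side");cv2.imwrite("pics/s1.png",cv2.resize(im[220:384,150:350],None,fx=3.5,fy=3.5,interpolation=cv2.INTER_CUBIC))
E
```

```text
time_s: 2.68
tcp_pos: [0.4652, -0.2555, 0.1333]
ee_rot: [[0.996, -0.088, 0.002], [-0.088, -0.996, -0.001], [0.002, 0.001, -1.0]]
wrist_force: [0.5, 0.3, 0.7]
gripper_width: 1.001
```

View pics/s1.png

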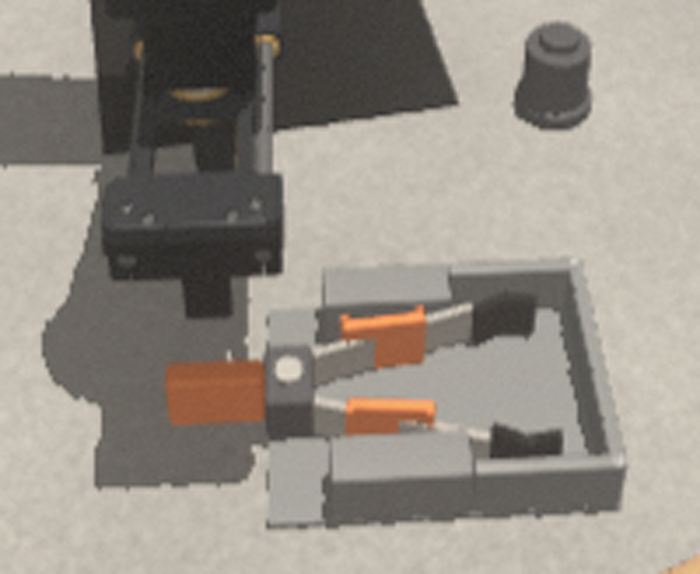

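The tab is in view from (167,365) to (265,365) along its far top edge, with the fingers still about 6 cm to its left. I'll check the tab position with the side camera.

Run:
```python
from h import *
S=lambda x,y:((x+.5)/3.5-.5+150,(y+.5)/3.5-.5+220)
for n,p,z in(("top far rear",(167,366),.038),("top far front",(263,361),.038),("top near rear",(171,388),.038),("near bottom rear",(171,424),.004),("near bottom front",(264,419),.004)):print(n,ray("side",*S(*p),z).round(4))
print([proj("side",p) for p in((.4611,-.316,.021),)], np.array(S(215,395)))
```

```text
top far rear [ 0.4388 -0.3121  0.038 ]
top far front [ 0.4853 -0.3154  0.038 ]
top near rear [ 0.4404 -0.325   0.038 ]
near bottom rear [ 0.4381 -0.3207  0.004 ]
near bottom front [ 0.4839 -0.324   0.004 ]
[array([211.13878806, 330.87457481])] [211.07142857 332.5       ]
```

```bash
python3 -m inch '[{"hand":0,"slide":[0.1,-4,0],"yaw":0},{"hand":0,"slide":[0.1,-6.2,-1],"yaw":0},{"hand":0,"slide":[0.1,-6.2,-3.5],"yaw":0},{"hand":0,"slide":[0.1,-6.2,-5.6],"yaw":0},{"hand":0,"slide":[0.1,-6.2,-5.6],"yaw":0},{"hand":1,"slide":[0.1,-6.2,-5.6],"yaw":0},{"hand":1,"slide":[0.1,-6.2,-5.6],"yaw":0},{"hand":1,"slide":[0.1,-6.2,-5.6],"yaw":0},{"hand":1,"slide":[0.1,-6.2,-5.6],"yaw":0},{"hand":1,"slide":[0.1,-6.2,-5.6],"yaw":0}]'
python3 -m inch '[{"hand":1,"slide":[0,0,0],"yaw":0},{"hand":1,"slide":[0,0,0],"yaw":0},{"hand":1,"slide":[0,0,0],"yaw":0},{"hand":1,"slide":[0,0,0],"yaw":0}]'
```

```text
time_s: 3.98
tcp_pos: [0.4654, -0.3174, 0.0764]
ee_rot: [[0.996, -0.089, 0.0], [-0.089, -0.996, -0.0], [0.0, 0.0, -1.0]]
wrist_force: [0.3, -0.6, 0.4]
gripper_width: 0.516
time_s: 4.47
tcp_pos: [0.4654, -0.3174, 0.0762]
ee_rot: [[0.996, -0.089, -0.0], [-0.089, -0.996, -0.0], [-0.0, 0.0, -1.0]]
wrist_force: [-0.5, -0.8, 0.4]
gripper_width: 0.162
```

```bash
python3 -m inch '[{"hand":1,"slide":[0,0,0],"yaw":0},{"hand":1,"slide":[0,0,0.3],"yaw":0},{"hand":1,"slide":[0,0,0.9],"yaw":0},{"hand":1,"slide":[0,0,1.8],"yaw":0},{"hand":1,"slide":[0,0,2.8],"yaw":0},{"hand":1,"slide":[0,0,3.8],"yaw":0},{"hand":1,"slide":[0,0,4.8],"yaw":0},{"hand":1,"slide":[0,0,5.6],"yaw":0},{"hand":1,"slide":[0,0,6],"yaw":0},{"hand":1,"slide":[0,0,6],"yaw":0}]'
python3 - <<'E'
from h import *
print(sense()["moment"])
im=capture("side");cv2.imwrite("pics/s2.png",cv2.resize(im[200:384,150:350],None,fx=3,fy=3,interpolation=cv2.INTER_CUBIC))
E
```

```text
time_s: 5.72
tcp_pos: [0.4654, -0.3173, 0.1365]
ee_rot: [[0.996, -0.089, 0.0], [-0.089, -0.996, -0.0], [0.0, 0.0, -1.0]]
wrist_force: [-0.2, -0.3, -1.7]
gripper_width: 0.159
[-0.04875043  0.10721191 -0.00428001]
```

View pics/s2.png

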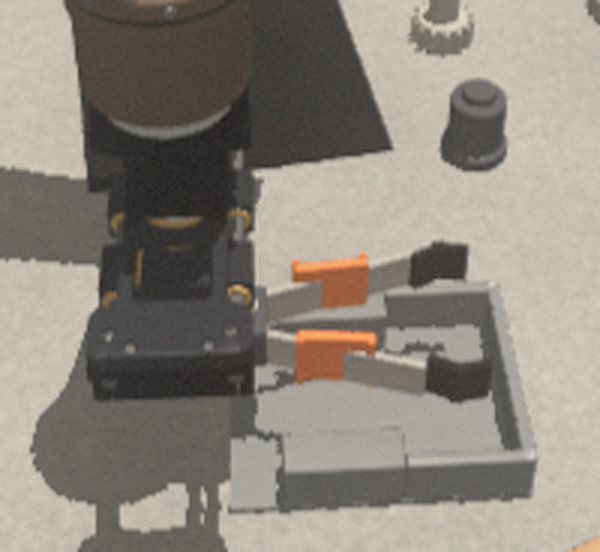

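The tongs hang level on the tail grip, clear of the cradle. Next I carry them to the mat.

```bash
python3 -m inch '[{"hand":1,"slide":[0,0,1],"yaw":0},{"hand":1,"slide":[0,1,2.5],"yaw":0},{"hand":1,"slide":[-0.5,3.5,3],"yaw":0.02},{"hand":1,"slide":[-1,7.5,3],"yaw":0.04},{"hand":1,"slide":[-1.5,12,3],"yaw":0.06},{"hand":1,"slide":[-2,17,3],"yaw":0.087},{"hand":1,"slide":[-2.5,22,3],"yaw":0.087},{"hand":1,"slide":[-2.7,26,3],"yaw":0.087},{"hand":1,"slide":[-2.7,29,2],"yaw":0.087},{"hand":1,"slide":[-2.7,30,0],"yaw":0.087}]'
python3 -m inch '[{"hand":1,"slide":[0,0,-1.5],"yaw":0},{"hand":1,"slide":[0,0,-3],"yaw":0},{"hand":1,"slide":[0,0,-4],"yaw":0},{"hand":1,"slide":[0,0,-4.8],"yaw":0},{"hand":1,"slide":[0,0,-5.4],"yaw":0},{"hand":1,"slide":[0,0,-5.8],"yaw":0},{"hand":1,"slide":[0,0,-5.9],"yaw":0},{"hand":1,"slide":[0,0,-5.9],"yaw":0}]'
```

```text
time_s: 7.02
tcp_pos: [0.4394, -0.0151, 0.1379]
ee_rot: [[1.0, 0.001, 0.005], [0.001, -1.0, 0.002], [0.005, -0.002, -1.0]]
wrist_force: [-0.6, 0.8, -2.3]
gripper_width: 0.157
time_s: 8.02
tcp_pos: [0.4385, -0.0174, 0.0773]
ee_rot: [[1.0, -0.002, 0.0], [-0.002, -1.0, 0.0], [0.0, -0.0, -1.0]]
wrist_force: [-0.4, 1.0, -0.8]
gripper_width: 0.158
```

```bash
python3 -m inch '[{"hand":1,"slide":[0,0,-0.2],"yaw":0},{"hand":1,"slide":[0,0,-0.2],"yaw":0},{"hand":0.7,"slide":[0,0,-0.2],"yaw":0},{"hand":0.4,"slide":[0,0,-0.2],"yaw":0},{"hand":0,"slide":[0,0,-0.2],"yaw":0},{"hand":0,"slide":[0,0,-0.2],"yaw":0},{"hand":0,"slide":[0,0,-0.2],"yaw":0},{"hand":0,"slide":[0,0,2],"yaw":0},{"hand":0,"slide":[0,0,6],"yaw":0},{"hand":0,"slide":[0,6,12],"yaw":0}]'
python3 -m inch '[{"hand":0,"slide":[0,6,0],"yaw":0},{"hand":0,"slide":[0,10,0],"yaw":0},{"hand":0,"slide":[0,10,0],"yaw":0},{"hand":0,"slide":[0,10,0],"yaw":0}]'
python3 - <<'E'
from h import *
t=np.mean([capture("top").astype(float) for _ in range(3)],0).astype(np.uint8)
s=capture("side")
o=np.zeros((590,800,3),np.uint8)
a=cv2.resize(t[185:300,210:325],None,fx=3.5,fy=3.5,interpolation=cv2.INTER_CUBIC);o[:a.shape[0],:a.shape[1]]=a
b=cv2.resize(s[170:270,165:295],None,fx=3,fy=3,interpolation=cv2.INTER_CUBIC);o[:b.shape[0],408:408+b.shape[1]]=b
cv2.imwrite("pics/m2.png",o[:405])
E
```

```text
time_s: 9.28
tcp_pos: [0.4378, 0.0258, 0.1821]
ee_rot: [[1.0, -0.006, -0.002], [-0.006, -1.0, -0.001], [-0.002, 0.001, -1.0]]
wrist_force: [1.1, 1.7, -0.8]
gripper_width: 0.955
time_s: 9.78
tcp_pos: [0.4379, 0.1266, 0.1812]
ee_rot: [[1.0, -0.002, -0.001], [-0.002, -1.0, -0.001], [-0.001, 0.001, -1.0]]
wrist_force: [0.3, 0.1, 0.2]
gripper_width: 1.002
```

View pics/m2.png

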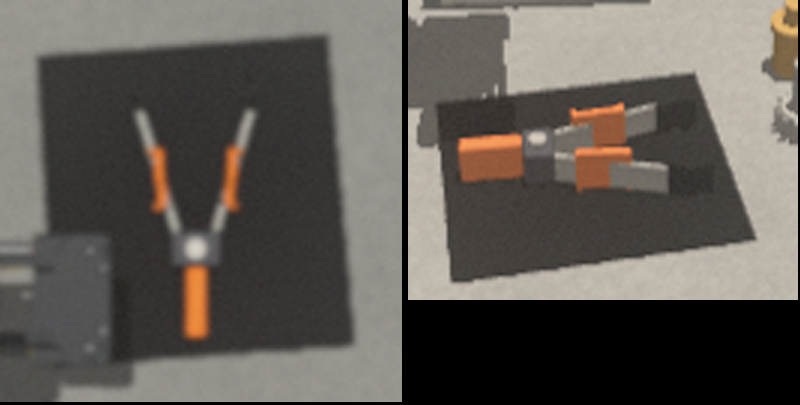

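The tongs lie flat on the mat. The pads are at (160,178) and (231,177), and the pivot is at (196,247).

Run:
```python
from h import *
T=lambda x,y:((x+.5)/3.5-.5+210,(y+.5)/3.5-.5+185)
l=ray("top",*T(160,178),.039);q=ray("top",*T(231,177),.039);d=l-q
print("pads",(l+q)/2,np.linalg.norm(d),np.degrees(np.arctan2(-d[0],d[1])))
f=ray("top",*T(196,266),.037);b=ray("top",*T(196,337),.037);print(f,b)
e=(l+q)/2-(f+b)/2;print(e,np.degrees(np.arctan2(e[1],e[0])))
B=lambda x,y:((x-408+.5)/3-.5+165,(y+.5)/3-.5+170)
# side: near pad top edge (576,150)-(631,150); far pad top (571,110)-(625,104)
p=[ray("side",*B(x,y),.039).round(4) for x,y in((576,149),(631,149),(571,110),(625,104),(460,141),(522,136))];print(p)
```

```text
pads [ 0.51770735 -0.01705972  0.039     ] 0.04865524658677885 0.5137721132654394
[ 0.4576454  -0.01701031  0.037     ] [ 0.41002479 -0.01669238  0.037     ]
[ 0.08387225 -0.00020838  0.002     ] -0.1423478220997399
[array([ 0.4983, -0.0381,  0.039 ]), array([ 0.539 , -0.0434,  0.039 ]), array([0.4979, 0.01  , 0.039 ]), array([0.5403, 0.0123, 0.039 ]), array([ 0.4126, -0.0174,  0.039 ]), array([ 0.459 , -0.0174,  0.039 ])]
```

```bash
python3 -m inch '[{"hand":0,"slide":[3,-5,0],"yaw":0},{"hand":0,"slide":[6,-10,0],"yaw":0},{"hand":0,"slide":[8,-14.4,0],"yaw":0},{"hand":0,"slide":[8,-14.4,-2],"yaw":0},{"hand":0,"slide":[8,-14.4,-5],"yaw":0},{"hand":0,"slide":[8,-14.4,-8],"yaw":0},{"hand":0,"slide":[8,-14.4,-10],"yaw":0},{"hand":0,"slide":[8,-14.4,-10.3],"yaw":0},{"hand":0.3,"slide":[8,-14.4,-10.3],"yaw":0},{"hand":0.3,"slide":[8,-14.4,-10.3],"yaw":0}]'
python3 -m inch '[{"hand":0.38,"slide":[0,0,0],"yaw":0},{"hand":0.42,"slide":[0,0,0],"yaw":0},{"hand":0.42,"slide":[0,0,0],"yaw":0},{"hand":0.42,"slide":[0,0,0],"yaw":0}]'
```

```text
time_s: 11.22
tcp_pos: [0.519, -0.0172, 0.0795]
ee_rot: [[1.0, -0.002, 0.002], [-0.002, -1.0, 0.0], [0.002, -0.0, -1.0]]
wrist_force: [0.3, -0.2, 0.8]
gripper_width: 0.852
time_s: 11.72
tcp_pos: [0.5191, -0.017, 0.079]
ee_rot: [[1.0, -0.001, 0.002], [-0.001, -1.0, 0.0], [0.002, -0.0, -1.0]]
wrist_force: [0.2, 0.0, 2.9]
gripper_width: 0.589
```

```bash
python3 -m inch '[{"hand":0.42,"slide":[0,0,0.5],"yaw":0},{"hand":0.42,"slide":[0,0,1.5],"yaw":0},{"hand":0.42,"slide":[0,0,3.5],"yaw":0},{"hand":0.42,"slide":[0,0,6],"yaw":0},{"hand":0.42,"slide":[0,1,8.5],"yaw":0},{"hand":0.42,"slide":[2,4,10],"yaw":0},{"hand":0.42,"slide":[5,7,10],"yaw":0},{"hand":0.42,"slide":[8,10,10],"yaw":0},{"hand":0.42,"slide":[10.3,11.3,10],"yaw":0},{"hand":0.42,"slide":[10.8,11.3,10],"yaw":0}]'
python3 -m inch '[{"hand":0.42,"slide":[0,0,0],"yaw":0},{"hand":0.42,"slide":[0,0,0],"yaw":0}]'
python3 - <<'E'
from h import *
print(sense()["moment"])
t=np.mean([capture("top").astype(float) for _ in range(3)],0).astype(np.uint8)
s=capture("side")
o=np.zeros((300,800,3),np.uint8)
a=cv2.resize(t[125:225,180:290],None,fx=3.6,fy=3,interpolation=cv2.INTER_CUBIC);o[:a.shape[0],:a.shape[1]]=a
b=cv2.resize(s[120:220,225:350],None,fx=3,fy=3,interpolation=cv2.INTER_CUBIC);o[:b.shape[0],408:408+b.shape[1]]=b
cv2.imwrite("pics/m3.png",o)
E
```

```text
time_s: 12.98
tcp_pos: [0.6269, 0.0967, 0.178]
ee_rot: [[1.0, -0.001, -0.001], [-0.001, -1.0, -0.0], [-0.001, 0.0, -1.0]]
wrist_force: [0.5, -0.7, -2.2]
gripper_width: 0.581
time_s: 13.22
tcp_pos: [0.6254, 0.0951, 0.1784]
ee_rot: [[1.0, -0.003, -0.001], [-0.003, -1.0, -0.0], [-0.001, 0.0, -1.0]]
wrist_force: [-0.0, 0.1, -1.8]
gripper_width: 0.586
[-0.02089625 -0.00333697  0.04941292]
```

View pics/m3.png

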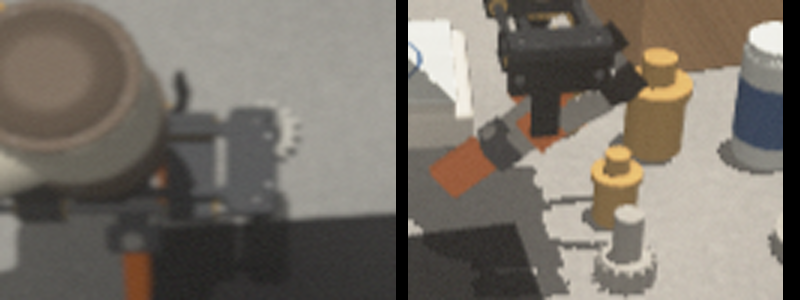

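The tongs have pitched in the light squeeze: the tail hangs at (455,170) and the jaws are up at (630,80), about 35° nose-up. The row is untouched. I'll set them back on the mat tail first so they level out, then re-grip further back, where they balance better.

```bash
python3 -m inch '[{"hand":0.42,"slide":[-2,-2,0],"yaw":0},{"hand":0.42,"slide":[-5,-5,0],"yaw":0},{"hand":0.42,"slide":[-9,-8.5,0],"yaw":0},{"hand":0.42,"slide":[-12,-11,0],"yaw":0},{"hand":0.42,"slide":[-12.6,-11.3,-1.5],"yaw":0},{"hand":0.42,"slide":[-12.6,-11.3,-3],"yaw":0},{"hand":0.42,"slide":[-12.4,-11.3,-4],"yaw":0},{"hand":0.42,"slide":[-12.0,-11.3,-5],"yaw":0},{"hand":0.42,"slide":[-11.5,-11.3,-6],"yaw":0},{"hand":0.42,"slide":[-11.2,-11.3,-7],"yaw":0}]'
python3 -m inch '[{"hand":0.42,"slide":[0.2,0,-0.7],"yaw":0},{"hand":0.42,"slide":[0.4,0,-1.4],"yaw":0},{"hand":0.42,"slide":[0.4,0,-2],"yaw":0},{"hand":0.42,"slide":[0.4,0,-2.5],"yaw":0},{"hand":0.42,"slide":[0.4,0,-2.8],"yaw":0},{"hand":0.42,"slide":[0.4,0,-2.8],"yaw":0}]'
```

```text
time_s: 14.68
tcp_pos: [0.5151, -0.017, 0.1078]
ee_rot: [[1.0, -0.002, 0.001], [-0.002, -1.0, 0.0], [0.001, -0.0, -1.0]]
wrist_force: [-0.1, -0.4, -0.6]
gripper_width: 0.582
time_s: 15.42
tcp_pos: [0.5182, -0.0172, 0.081]
ee_rot: [[1.0, -0.001, -0.0], [-0.001, -1.0, -0.0], [-0.0, 0.0, -1.0]]
wrist_force: [-0.8, 0.2, 3.8]
gripper_width: 0.582
```

```bash
python3 -m inch '[{"hand":0.42,"slide":[0,0,-0.2],"yaw":0},{"hand":0.3,"slide":[0,0,-0.2],"yaw":0},{"hand":0,"slide":[0,0,-0.2],"yaw":0},{"hand":0,"slide":[0,0,-0.2],"yaw":0},{"hand":0,"slide":[0,0,0],"yaw":0},{"hand":0,"slide":[0,0,2],"yaw":0},{"hand":0,"slide":[0,0,6],"yaw":0},{"hand":0,"slide":[0,4,9],"yaw":0},{"hand":0,"slide":[-4,9,10],"yaw":0},{"hand":0,"slide":[-8,14,10],"yaw":0}]'
python3 -m inch '[{"hand":0,"slide":[0,0,0],"yaw":0},{"hand":0,"slide":[0,0,0],"yaw":0}]'
python3 - <<'E'
from h import *
t=np.mean([capture("top").astype(float) for _ in range(3)],0).astype(np.uint8)
s=capture("side")
o=np.zeros((590,800,3),np.uint8)
a=cv2.resize(t[185:300,210:325],None,fx=3.5,fy=3.5,interpolation=cv2.INTER_CUBIC);o[:a.shape[0],:a.shape[1]]=a
b=cv2.resize(s[170:270,165:295],None,fx=3,fy=3,interpolation=cv2.INTER_CUBIC);o[:b.shape[0],408:408+b.shape[1]]=b
cv2.imwrite("pics/m4.png",o[:405])
E
```

```text
time_s: 16.68
tcp_pos: [0.4404, 0.1213, 0.1814]
ee_rot: [[1.0, -0.003, 0.002], [-0.003, -1.0, 0.002], [0.002, -0.002, -1.0]]
wrist_force: [0.0, 1.7, 0.5]
gripper_width: 0.999
time_s: 16.92
tcp_pos: [0.4409, 0.1201, 0.1806]
ee_rot: [[1.0, -0.001, 0.0], [-0.001, -1.0, 0.0], [0.0, -0.0, -1.0]]
wrist_force: [-0.5, 0.0, -0.6]
gripper_width: 1.001
```

View pics/m4.png

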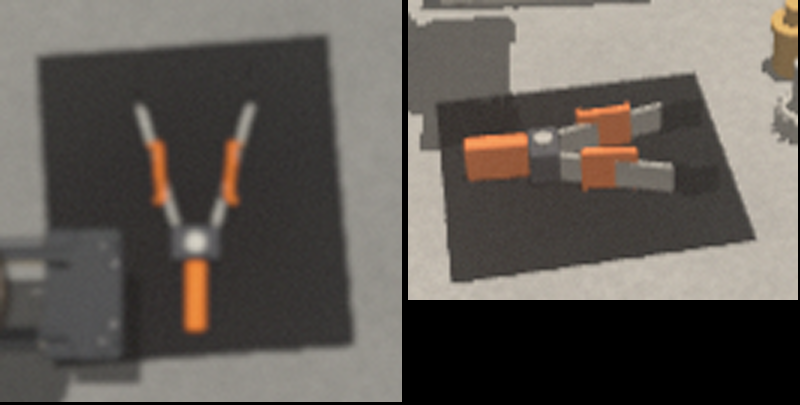

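The tongs are flat again, about 4 mm further forward, so the pads are now at x≈0.522. I'll re-grip lower and about 6 mm further back, then lift slowly.

```bash
python3 -m inch '[{"hand":0,"slide":[3,-5,0],"yaw":0},{"hand":0,"slide":[6,-10,0],"yaw":0},{"hand":0,"slide":[7.5,-13.7,0],"yaw":0},{"hand":0,"slide":[7.5,-13.7,-3],"yaw":0},{"hand":0,"slide":[7.5,-13.7,-6],"yaw":0},{"hand":0,"slide":[7.5,-13.7,-9],"yaw":0},{"hand":0.2,"slide":[7.5,-13.7,-10.3],"yaw":0},{"hand":0.3,"slide":[7.5,-13.7,-10.5],"yaw":0},{"hand":0.36,"slide":[7.5,-13.7,-10.5],"yaw":0},{"hand":0.42,"slide":[7.5,-13.7,-10.5],"yaw":0}]'
python3 -m inch '[{"hand":0.43,"slide":[0,0,0],"yaw":0},{"hand":0.43,"slide":[0,0,0],"yaw":0},{"hand":0.43,"slide":[0,0,0],"yaw":0},{"hand":0.43,"slide":[0,0,0.1],"yaw":0},{"hand":0.43,"slide":[0,0,0.3],"yaw":0},{"hand":0.43,"slide":[0,0,0.6],"yaw":0},{"hand":0.43,"slide":[0,0,1],"yaw":0},{"hand":0.43,"slide":[0,0,1.4],"yaw":0},{"hand":0.43,"slide":[0,0,1.8],"yaw":0},{"hand":0.43,"slide":[0,0,2],"yaw":0}]'
python3 -m inch '[{"hand":0.43,"slide":[0,0,0],"yaw":0}]'
python3 - <<'E'
from h import *
s=capture("side")
cv2.imwrite("pics/s5.png",cv2.resize(s[150:270,150:310],None,fx=3,fy=3,interpolation=cv2.INTER_CUBIC))
E
```

```text
time_s: 18.38
tcp_pos: [0.5164, -0.017, 0.0765]
ee_rot: [[1.0, -0.002, 0.002], [-0.002, -1.0, 0.001], [0.002, -0.001, -1.0]]
wrist_force: [0.8, 0.9, 0.1]
gripper_width: 0.639
time_s: 19.62
tcp_pos: [0.5159, -0.0171, 0.0958]
ee_rot: [[1.0, -0.002, 0.001], [-0.002, -1.0, 0.0], [0.001, -0.0, -1.0]]
wrist_force: [0.5, -0.2, -2.1]
gripper_width: 0.572
time_s: 19.75
tcp_pos: [0.5158, -0.0171, 0.0956]
ee_rot: [[1.0, -0.002, 0.0], [-0.002, -1.0, 0.0], [0.0, -0.0, -1.0]]
wrist_force: [0.3, -0.0, -2.9]
gripper_width: 0.57
```

View pics/s5.png

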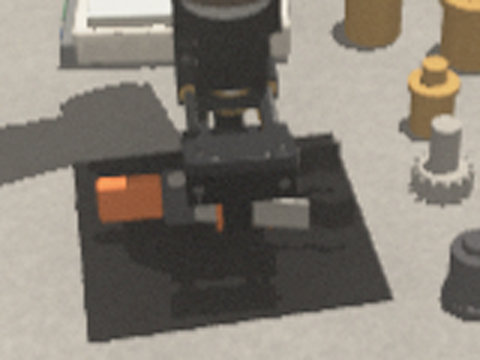

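The tongs are level this time: the tail's lower edge runs from (97,221) to (162,218). I'll keep going gently and check the tilt numerically.

```bash
cat >> h.py <<'E'
def tilt(cam="side"):
    s=capture(cam);t=sense()["tcp_pos"];u,v=proj(cam,t+[-.09,0,-.055])
    h=cv2.cvtColor(s,cv2.COLOR_BGR2HSV);m=((h[...,0]<14)&(h[...,1]>150)&(h[...,2]>60)).astype(np.uint8)
    k=np.zeros_like(m);u,v=int(u),int(v);k[v-28:v+28,max(0,u-28):u+16]=1;m*=k
    n,l,st,c=cv2.connectedComponentsWithStats(m);i=1+st[1:,4].argmax()
    b=[(x,np.nonzero(l[:,x]==i)[0].max()) for x in range(st[i,0]+2,st[i,0]+st[i,2]-2)]
    p=np.polyfit(*np.array(b).T,1);print("tail box",st[i],"slope deg",np.degrees(np.arctan(p[0])),"centre-pred",c[i]-[u,v])
E
python3 -c "
from h import *
tilt()"
python3 -m inch '[{"hand":0.43,"slide":[0,0,0.2],"yaw":0},{"hand":0.43,"slide":[0,0,0.6],"yaw":0},{"hand":0.43,"slide":[0,0,1.2],"yaw":0},{"hand":0.43,"slide":[0,0,2.0],"yaw":0},{"hand":0.43,"slide":[0,0,2.8],"yaw":0},{"hand":0.43,"slide":[0,0,3.6],"yaw":0},{"hand":0.43,"slide":[0,0,4.4],"yaw":0},{"hand":0.43,"slide":[0,0,5.2],"yaw":0},{"hand":0.43,"slide":[0,0,6],"yaw":0},{"hand":0.43,"slide":[0,0,6.8],"yaw":0}]'
python3 -m inch '[{"hand":0.43,"slide":[0,0,0.6],"yaw":0},{"hand":0.43,"slide":[0,0,0.9],"yaw":0},{"hand":0.43,"slide":[0,0,1],"yaw":0},{"hand":0.43,"slide":[0,0,1],"yaw":0}]'
python3 -c "
from h import *
tilt()"
```

```text
tail box [182 209  21  14 260] slope deg -3.9259077036838703 centre-pred [5.27307692 0.30384615]
time_s: 21.1
tcp_pos: [0.5157, -0.0172, 0.1639]
ee_rot: [[1.0, -0.002, -0.0], [-0.002, -1.0, 0.0], [-0.0, -0.0, -1.0]]
wrist_force: [0.2, 0.2, -1.3]
gripper_width: 0.578
time_s: 21.6
tcp_pos: [0.5156, -0.0172, 0.1732]
ee_rot: [[1.0, -0.002, -0.0], [-0.002, -1.0, -0.0], [-0.0, 0.0, -1.0]]
wrist_force: [0.1, -0.2, -2.0]
gripper_width: 0.572
tail box [179 181  21  15 159] slope deg 1.0375985764812152e-14 centre-pred [5.16352201 0.71069182]
```

```bash
python3 -m inch '[{"hand":0.43,"slide":[0.2,0.2,0],"yaw":0},{"hand":0.43,"slide":[0.6,0.7,0],"yaw":0},{"hand":0.43,"slide":[1.3,1.4,0],"yaw":0},{"hand":0.43,"slide":[2.1,2.3,0],"yaw":0},{"hand":0.43,"slide":[3.1,3.3,0],"yaw":0},{"hand":0.43,"slide":[4.1,4.4,0],"yaw":0},{"hand":0.43,"slide":[5.1,5.5,0],"yaw":0},{"hand":0.43,"slide":[6.1,6.6,0],"yaw":0},{"hand":0.43,"slide":[7.1,7.7,0],"yaw":0},{"hand":0.43,"slide":[8.1,8.8,0],"yaw":0}]'
python3 -m inch '[{"hand":0.43,"slide":[0.9,1,0],"yaw":0},{"hand":0.43,"slide":[1.6,1.7,0],"yaw":0},{"hand":0.43,"slide":[2.1,2.2,0],"yaw":0},{"hand":0.43,"slide":[2.4,2.5,0],"yaw":0},{"hand":0.43,"slide":[2.5,2.55,0],"yaw":0},{"hand":0.43,"slide":[2.5,2.55,0],"yaw":0}]'
python3 - <<'E'
from h import *
tilt()
t=np.mean([capture("top").astype(float) for _ in range(3)],0).astype(np.uint8)
s=capture("side")
o=np.zeros((590,800,3),np.uint8)
a=cv2.resize(t[125:235,180:290],None,fx=3.6,fy=3.6,interpolation=cv2.INTER_CUBIC);o[:a.shape[0],:a.shape[1]]=a
b=cv2.resize(s[120:220,225:350],None,fx=3,fy=3,interpolation=cv2.INTER_CUBIC);o[:b.shape[0],408:408+b.shape[1]]=b
# predicted jaws point overlay skipped; print it
P=sense()["tcp_pos"]+[.073,0,-.0735-.0+.015]
print(P,proj("side",P),proj("top",P), proj("side",[.694,.0963,.066]))
cv2.imwrite("pics/m5.png",o[:400])
E
```

```text
time_s: 22.9
tcp_pos: [0.5974, 0.0716, 0.1733]
ee_rot: [[1.0, -0.002, -0.0], [-0.002, -1.0, -0.0], [-0.0, 0.0, -1.0]]
wrist_force: [0.3, 0.3, -1.3]
gripper_width: 0.567
time_s: 23.65
tcp_pos: [0.6216, 0.0961, 0.1734]
ee_rot: [[1.0, -0.002, -0.0], [-0.002, -1.0, -0.0], [-0.0, 0.0, -1.0]]
wrist_force: [-0.7, -0.9, -1.0]
gripper_width: 0.573
tail box [224 151   9   5  28] slope deg -4.832320104787763e-13 centre-pred [-0.96428571 -3.96428571]
[0.69465415 0.0961903  0.11499063] [295.71747117 154.09644589] [215.7576295  156.48720335] [294.21497429 170.93360182]
```

View pics/m5.png

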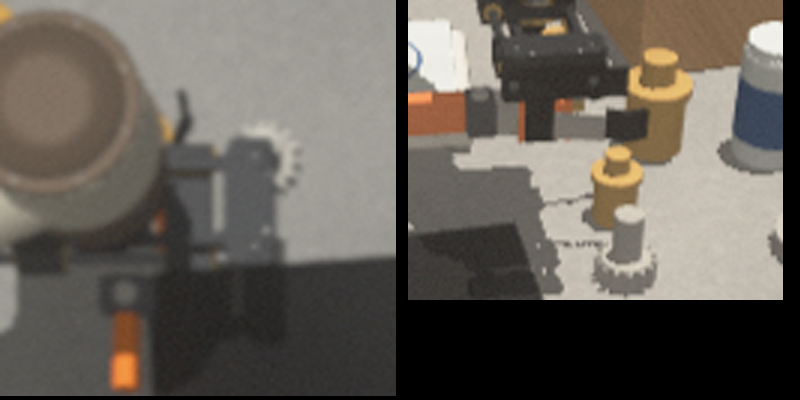

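Run:
```python
from h import *
P=sense()["tcp_pos"]+[.073,0,-.0585]
for dx in(-.015,0,.018):
  for dz in(.0,.013):print(dx,dz,(proj("side",P+[dx,-.042,dz])-[225,120])*3)
for x,y in((184,92),(188,128),(176,140)):print(ray("top",x/3.6+180,y/3.6+125,P[2]+.013)-P)
```

```text
-0.015 0.0 [205.00450169 130.47394517]
-0.015 0.013 [206.00727742 116.30950912]
0 0.0 [223.62493796 129.2149589 ]
0 0.013 [224.76792223 115.06658791]
0.018 0.0 [245.88124535 127.71013994]
0.018 0.013 [247.19113916 113.58101573]
[ 0.01052679 -0.03623132  0.013     ]
[-0.01274367 -0.03884543  0.013     ]
[-0.02040284 -0.03131097  0.013     ]
```

The tongs are level over the hub, but the jaw tip sits about 4 mm short. I'll shift +4 mm in x and lower in stages.

```bash
python3 -m inch '[{"hand":0.43,"slide":[0.2,0,-0.2],"yaw":0},{"hand":0.43,"slide":[0.4,0,-0.6],"yaw":0},{"hand":0.43,"slide":[0.4,0,-1.2],"yaw":0},{"hand":0.43,"slide":[0.4,0,-1.9],"yaw":0},{"hand":0.43,"slide":[0.4,0,-2.6],"yaw":0},{"hand":0.43,"slide":[0.4,0,-3.3],"yaw":0},{"hand":0.43,"slide":[0.4,0,-3.9],"yaw":0},{"hand":0.43,"slide":[0.4,0,-4.3],"yaw":0},{"hand":0.43,"slide":[0.4,0,-4.5],"yaw":0},{"hand":0.43,"slide":[0.4,0,-4.5],"yaw":0}]'
python3 - <<'E'
from h import *
s=capture("side");cv2.imwrite("pics/s6.png",cv2.resize(s[120:220,220:340],None,fx=5,fy=5,interpolation=cv2.INTER_CUBIC))
E
```

```text
time_s: 25.15
tcp_pos: [0.6258, 0.0964, 0.1284]
ee_rot: [[1.0, -0.002, 0.0], [-0.002, -1.0, -0.0], [0.0, 0.0, -1.0]]
wrist_force: [-0.5, -0.2, -1.8]
gripper_width: 0.575
```

View pics/s6.png

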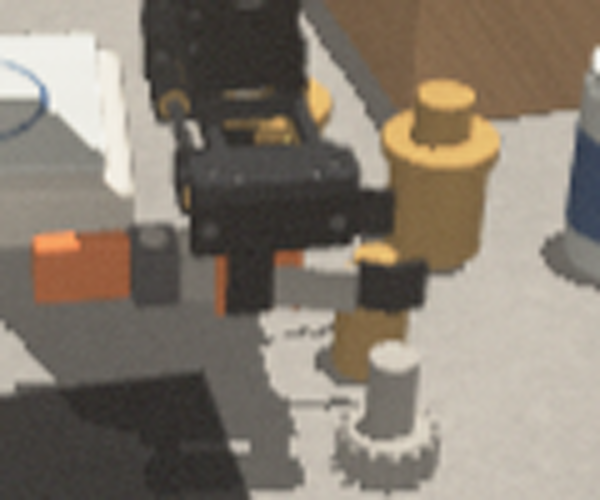

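The hub's stub at (375,253) sits between the near jaw, (358–427, 262–312), and the far jaw at (375,210), and it is lined up. I'll finish lowering and then squeeze.

```bash
python3 -m inch '[{"hand":0.43,"slide":[0,0,-0.3],"yaw":0},{"hand":0.43,"slide":[0,0,-0.8],"yaw":0},{"hand":0.43,"slide":[0,0,-1.4],"yaw":0},{"hand":0.43,"slide":[0,0,-2.1],"yaw":0},{"hand":0.43,"slide":[0,0,-2.8],"yaw":0},{"hand":0.43,"slide":[0,0,-3.5],"yaw":0},{"hand":0.43,"slide":[0,0,-4.1],"yaw":0},{"hand":0.43,"slide":[0,0,-4.5],"yaw":0},{"hand":0.43,"slide":[0,0,-4.7],"yaw":0},{"hand":0.43,"slide":[0,0,-4.7],"yaw":0}]'
```

```text
time_s: 26.45
tcp_pos: [0.6258, 0.0964, 0.0814]
ee_rot: [[1.0, -0.002, 0.0], [-0.002, -1.0, 0.0], [0.0, -0.0, -1.0]]
wrist_force: [-0.5, 0.4, -1.1]
gripper_width: 0.572
```

No contact on the way down. Now squeezing in steps.

```bash
python3 -m inch '[{"hand":0.46,"slide":[0,0,0],"yaw":0},{"hand":0.5,"slide":[0,0,0],"yaw":0},{"hand":0.54,"slide":[0,0,0],"yaw":0},{"hand":0.57,"slide":[0,0,0],"yaw":0},{"hand":0.7,"slide":[0,0,0],"yaw":0},{"hand":1,"slide":[0,0,0],"yaw":0},{"hand":1,"slide":[0,0,0],"yaw":0},{"hand":1,"slide":[0,0,0],"yaw":0},{"hand":1,"slide":[0,0,0],"yaw":0},{"hand":1,"slide":[0,0,0],"yaw":0}]'
python3 -m inch '[{"hand":1,"slide":[0,0,0.2],"yaw":0},{"hand":1,"slide":[0,0,0.6],"yaw":0},{"hand":1,"slide":[0,0,1.2],"yaw":0},{"hand":1,"slide":[0,0,1.8],"yaw":0},{"hand":1,"slide":[0,0,2],"yaw":0},{"hand":1,"slide":[0,0,2],"yaw":0},{"hand":1,"slide":[0,0,2],"yaw":0}]'
python3 -c "
from h import *
tilt();print(sense()['moment'])"
```

```text
time_s: 27.7
tcp_pos: [0.6258, 0.0964, 0.0815]
ee_rot: [[1.0, -0.002, 0.0], [-0.002, -1.0, 0.0], [0.0, -0.0, -1.0]]
wrist_force: [-0.1, 0.7, -1.8]
gripper_width: 0.452
time_s: 28.58
tcp_pos: [0.6256, 0.0963, 0.1012]
ee_rot: [[1.0, -0.002, -0.0], [-0.002, -1.0, -0.0], [-0.0, 0.0, -1.0]]
wrist_force: [-0.8, -0.1, -2.5]
gripper_width: 0.451
tail box [226 176  19  13 205] slope deg -3.678238721993352 centre-pred [4.2        0.66829268]
[-0.05961057  0.01270462  0.04742886]
```

```bash
cat >> h.py <<'E'
def stub(x,y,cam="side",z=(.03,.2)):
    s=capture(cam);h=cv2.cvtColor(s,cv2.COLOR_BGR2HSV);m=(h[...,0]>14)&(h[...,0]<28)&(h[...,1]>110)&(h[...,2]>90)
    return m
E
python3 - <<'E'
from h import *
m=stub(0,0)
for z in(.066,.086):print(z,proj("side",[.694,.0963,z]))
w=m[140:205,280:310];print(np.nonzero(w.any(1))[0]+140)
for r in range(150,205,2):print(r,''.join('#' if v else '.' for v in m[r,275:315]))
E
```

```text
0.066 [294.21497429 170.93360182]
0.086 [294.70953251 164.16811837]
[140 141 142 143 144 145 146 147 148 149 150 151 152 153 154 155 156 157
 158 159 160 161 162 163 164 165 166 167 168 169 170 171 172 173 174 175
 176 177 178 188 189]
150 .......#..............##################
152 .......#...............#################
154 .......................#################
156 ##.....................#################
158 .......................#################
160 .......................#################
162 ......................##################
164 .................#######################
166 .................#######################
168 .................#######################
170 .................######################.
172 ................#####################...
174 ...............#############............
176 ................##########..............
178 ....................##..................
180 ........................................
182 ........................................
184 ........................................
186 ........................................
188 ...............#........................
190 ........................................
192 ........................................
194 ........................................
196 ........................................
198 ........................................
200 ........................................
202 ........................................
204 ........................................
```

The stub's top moved from row 171 to 164, so the hub rose the full 20 mm. Now carrying it to the scale, first up and back, then left.

```bash
python3 -m inch '[{"hand":1,"slide":[0,0,0.6],"yaw":0},{"hand":1,"slide":[0,0,1.6],"yaw":0},{"hand":1,"slide":[0,0,2.8],"yaw":0},{"hand":1,"slide":[0,0,4.2],"yaw":0},{"hand":1,"slide":[-0.5,0,5.6],"yaw":0},{"hand":1,"slide":[-1.4,0,6.8],"yaw":0},{"hand":1,"slide":[-2.8,0,7.6],"yaw":0},{"hand":1,"slide":[-4.6,0,8],"yaw":0},{"hand":1,"slide":[-6.6,0.2,8],"yaw":0},{"hand":1,"slide":[-8.6,0.8,8],"yaw":0}]'
python3 -m inch '[{"hand":1,"slide":[-2,1,0],"yaw":0},{"hand":1,"slide":[-4,2.6,0],"yaw":0},{"hand":1,"slide":[-6,4.6,0],"yaw":0},{"hand":1,"slide":[-8,6.6,0],"yaw":0},{"hand":1,"slide":[-9.6,8.6,0],"yaw":0},{"hand":1,"slide":[-10.8,10.6,0],"yaw":0},{"hand":1,"slide":[-11.4,12.6,0],"yaw":0},{"hand":1,"slide":[-11.6,14.6,0],"yaw":0},{"hand":1,"slide":[-11.6,16.4,0],"yaw":0},{"hand":1,"slide":[-11.6,17.8,0],"yaw":0}]'
python3 -m inch '[{"hand":1,"slide":[0,1,0],"yaw":0},{"hand":1,"slide":[0,1.8,0],"yaw":0},{"hand":1,"slide":[0,2.2,0],"yaw":0},{"hand":1,"slide":[0,2.2,0],"yaw":0},{"hand":1,"slide":[0,2.2,0],"yaw":0}]'
python3 - <<'E'
from h import *
t=sense()["tcp_pos"];print(t, sense()["gripper_width"])
for cam in("side",):
  m=stub(0,0);P=t+[.0684,0,-.0812]  # hub base; TCP 0.0814 when base on bench
  for z in(0,.048,.066):print(z,proj(cam,P+[0,0,z]))
  u,v=map(int,proj(cam,P+[0,0,.048]))
  for r in range(v-22,v+22,2):print(r,''.join('#' if q else '.' for q in m[r,u-25:u+25]), u-25)
E
```

```text
time_s: 29.92
tcp_pos: [0.5379, 0.1041, 0.1816]
ee_rot: [[1.0, -0.002, -0.001], [-0.002, -1.0, -0.0], [-0.001, 0.0, -1.0]]
wrist_force: [-0.7, 1.1, -3.1]
gripper_width: 0.452
time_s: 31.18
tcp_pos: [0.4238, 0.2834, 0.1814]
ee_rot: [[1.0, -0.002, 0.0], [-0.002, -1.0, 0.0], [0.0, -0.0, -1.0]]
wrist_force: [-0.7, -1.4, -3.5]
gripper_width: 0.454
time_s: 31.8
tcp_pos: [0.4237, 0.304, 0.1814]
ee_rot: [[1.0, -0.002, -0.0], [-0.002, -1.0, -0.0], [-0.0, 0.0, -1.0]]
wrist_force: [-0.0, 0.9, -2.5]
gripper_width: 0.451
[0.423709   0.30396892 0.18139384] 0.45082431064991535
0 [208.80758131 125.79950047]
0.048 [207.82321344 109.97596253]
0.066 [207.44171274 103.84340687]
87 .................................................. 182
89 .................................................. 182
91 ............#..................................... 182
93 .................................................. 182
95 .................................................. 182
97 .................................................. 182
99 .................................................. 182
101 .......................
[... 157 characters left out ...]
...................#########................... 182
109 ...................###############................ 182
111 ...................################............... 182
113 ...................###############................ 182
115 .....................###########.................. 182
117 .................................................. 182
119 .................................................. 182
121 .................................................. 182
123 .................................................. 182
125 .................................................. 182
127 .................................................. 182
129 .................................................. 182
```

The hub is upright in the jaws, with its stub and collar where predicted. Lowering to about 1.5 mm above the pan.

```bash
python3 -m inch '[{"hand":1,"slide":[0,0,-0.4],"yaw":0},{"hand":1,"slide":[0,0.1,-1],"yaw":0},{"hand":1,"slide":[0,0.1,-1.8],"yaw":0},{"hand":1,"slide":[0,0.1,-2.6],"yaw":0},{"hand":1,"slide":[0,0.1,-3.3],"yaw":0},{"hand":1,"slide":[0,0.1,-3.8],"yaw":0},{"hand":1,"slide":[0,0.1,-4.15],"yaw":0},{"hand":1,"slide":[0,0.1,-4.3],"yaw":0},{"hand":1,"slide":[0,0.1,-4.3],"yaw":0},{"hand":1,"slide":[0,0.1,-4.3],"yaw":0}]'
python3 -m inch '[{"hand":1,"slide":[0,0,-0.05],"yaw":0},{"hand":1,"slide":[0,0,-0.1],"yaw":0},{"hand":1,"slide":[0,0,-0.1],"yaw":0}]'
python3 -m inch '[{"hand":1,"slide":[0,0,-0.05],"yaw":0},{"hand":1,"slide":[0,0,-0.1],"yaw":0},{"hand":1,"slide":[0,0,-0.1],"yaw":0}]'
```

```text
time_s: 33.1
tcp_pos: [0.4238, 0.3055, 0.1387]
ee_rot: [[1.0, -0.002, 0.0], [-0.002, -1.0, 0.0], [0.0, -0.0, -1.0]]
wrist_force: [-0.2, -0.2, -3.6]
gripper_width: 0.453
time_s: 33.48
tcp_pos: [0.4237, 0.3053, 0.1374]
ee_rot: [[1.0, -0.002, -0.0], [-0.002, -1.0, -0.0], [-0.0, 0.0, -1.0]]
wrist_force: [-0.3, -0.1, -3.1]
gripper_width: 0.453
time_s: 33.85
tcp_pos: [0.4238, 0.3054, 0.1365]
ee_rot: [[1.0, -0.002, 0.0], [-0.002, -1.0, 0.0], [0.0, -0.0, -1.0]]
wrist_force: [-0.9, -0.3, -1.5]
gripper_width: 0.451
```

```bash
python3 -m inch '[{"hand":1,"slide":[0,0,-0.05],"yaw":0},{"hand":1,"slide":[0,0,-0.08],"yaw":0},{"hand":1,"slide":[0,0,-0.08],"yaw":0},{"hand":1,"slide":[0,0,-0.08],"yaw":0}]'
```

```text
time_s: 34.35
tcp_pos: [0.4237, 0.3054, 0.1358]
ee_rot: [[1.0, -0.002, 0.0], [-0.002, -1.0, 0.0], [0.0, -0.0, -1.0]]
wrist_force: [-2.5, 0.1, 0.7]
gripper_width: 0.452
```

The hub bears on the pan. Opening gradually to the carry squeeze.

```bash
python3 -m inch '[{"hand":0.56,"slide":[0,0,0],"yaw":0},{"hand":0.53,"slide":[0,0,0],"yaw":0},{"hand":0.5,"slide":[0,0,0],"yaw":0},{"hand":0.48,"slide":[0,0,0],"yaw":0},{"hand":0.46,"slide":[0,0,0],"yaw":0},{"hand":0.44,"slide":[0,0,0],"yaw":0},{"hand":0.43,"slide":[0,0,0],"yaw":0},{"hand":0.43,"slide":[0,0,0],"yaw":0},{"hand":0.43,"slide":[0,0,0],"yaw":0}]'
python3 - <<'E'
from h import *
tilt();t=sense()["tcp_pos"];m=stub(0,0);P=np.array([.4922,.3054,.055])
print(proj("side",P+[0,0,.048]))
u,v=map(int,proj("side",P+[0,0,.048]))
for r in range(v-14,v+22,2):print(r,''.join('#' if q else '.' for q in m[r,u-25:u+25]), u-25)
E
```

```text
time_s: 35.48
tcp_pos: [0.4238, 0.3054, 0.1356]
ee_rot: [[1.0, -0.002, 0.0], [-0.002, -1.0, 0.0], [0.0, -0.0, -1.0]]
wrist_force: [0.6, 0.7, -1.9]
gripper_width: 0.566
tail box [124 122  18   8  89] slope deg -8.006658267970806 centre-pred [-19.65168539 -10.14606742]
[208.75866987 124.66367127]
110 .................................................. 183
112 .................................................. 183
114 .................................................. 183
116 .................................................. 183
118 ........................#####..................... 183
120 .......................#######.................... 183
122 .......................#.######................... 183
124 ...................###############................ 183
126 ...................###############................ 183
128 ....................############.................. 183
130 .....................#..###..##................... 183
132 .....................##.#.#.#.##.................. 183
134 .................................................. 183
136 .................................................. 183
138 .................................................. 183
140 .................................................. 183
142 .................................................. 183
144 .................................................. 183
```

The hub stands upright and only the tongs' weight remains on the wrist. Lifting straight up, slowly.

```bash
python3 -m inch '[{"hand":0.43,"slide":[0,0,0.2],"yaw":0},{"hand":0.43,"slide":[0,0,0.6],"yaw":0},{"hand":0.43,"slide":[0,0,1.2],"yaw":0},{"hand":0.43,"slide":[0,0,2.0],"yaw":0},{"hand":0.43,"slide":[0,0,2.8],"yaw":0},{"hand":0.43,"slide":[0,0,3.6],"yaw":0},{"hand":0.43,"slide":[0,0,4.4],"yaw":0},{"hand":0.43,"slide":[0,0,5.2],"yaw":0},{"hand":0.43,"slide":[0,0,6],"yaw":0},{"hand":0.43,"slide":[0,0,6.8],"yaw":0}]'
python3 -m inch '[{"hand":0.43,"slide":[0,0,0.7],"yaw":0},{"hand":0.43,"slide":[0,0,1.2],"yaw":0},{"hand":0.43,"slide":[0,0,1.5],"yaw":0},{"hand":0.43,"slide":[0,0,1.6],"yaw":0},{"hand":0.43,"slide":[0,0,1.6],"yaw":0}]'
python3 - <<'E'
from h import *
t=sense()["tcp_pos"];m=stub(0,0);P=np.array([.4922,.3054,.055])
u,v=map(int,proj("side",P+[0,0,.048]))
for r in range(v-14,v+22,2):print(r,''.join('#' if q else '.' for q in m[r,u-25:u+25]), u-25)
s=capture("side");h=cv2.cvtColor(s,cv2.COLOR_BGR2HSV);o=(h[...,0]<14)&(h[...,1]>150)&(h[...,2]>60)
print(proj("side",t+[-.09,0,-.055]))
for r in range(60,120,2):print(r,''.join('#' if q else '.' for q in o[r,145:215]))
E
```

```text
time_s: 36.83
tcp_pos: [0.4237, 0.3053, 0.2042]
ee_rot: [[1.0, -0.002, -0.0], [-0.002, -1.0, 0.0], [-0.0, -0.0, -1.0]]
wrist_force: [-0.3, -0.4, -2.1]
gripper_width: 0.575
time_s: 37.45
tcp_pos: [0.4237, 0.3053, 0.2195]
ee_rot: [[1.0, -0.002, -0.0], [-0.002, -1.0, -0.0], [-0.0, 0.0, -1.0]]
wrist_force: [0.1, -0.4, -2.2]
gripper_width: 0.572
110 .................................................. 183
112 .................................................. 183
114 .................................................. 183
116 .................................................. 183
118 ........................#####..................... 183
120 .......................#######.................... 183
122 ........................####.#.................... 183
124 ...................#####.##.######................ 183
126 ...................###############................ 183
128 ....................############.................. 183
130 .......................#.......................... 183
132 ...........................#...................... 183
134 ......................#......................
[... 1862 characters left out ...]
#........................
102 ......#########..........................#####........................
104 ##########.####..........................#.###........................
106 #.#############.......................................................
108 ###.##.#.#######......................................................
110 ###.####..######................#.....................................
112 ..######.#######................#.....................................
114 ................................#.....................................
116 ......................................................................
118 ......................................................................
```

The hub hasn't moved, and the tongs are level and clear above it. Carrying them back to the mat.

```bash
python3 -m inch '[{"hand":0.43,"slide":[0,-0.3,0],"yaw":0},{"hand":0.43,"slide":[0,-0.9,0],"yaw":0},{"hand":0.43,"slide":[0,-1.9,0],"yaw":0},{"hand":0.43,"slide":[0.2,-3.2,0],"yaw":0},{"hand":0.43,"slide":[0.6,-4.8,0],"yaw":0},{"hand":0.43,"slide":[1.2,-6.6,0],"yaw":0},{"hand":0.43,"slide":[1.8,-8.4,0],"yaw":0},{"hand":0.43,"slide":[2.4,-10.2,0],"yaw":0},{"hand":0.43,"slide":[3,-12,0],"yaw":0},{"hand":0.43,"slide":[3.6,-13.8,0],"yaw":0}]'
python3 -m inch '[{"hand":0.43,"slide":[0.6,-1.8,0],"yaw":0},{"hand":0.43,"slide":[1.2,-3.6,0],"yaw":0},{"hand":0.43,"slide":[1.8,-5.4,0],"yaw":0},{"hand":0.43,"slide":[2.4,-7.2,0],"yaw":0},{"hand":0.43,"slide":[3.0,-9,0],"yaw":0},{"hand":0.43,"slide":[3.6,-10.8,0],"yaw":0},{"hand":0.43,"slide":[4.2,-12.6,0],"yaw":0},{"hand":0.43,"slide":[4.8,-14.4,0],"yaw":0},{"hand":0.43,"slide":[5.2,-16,0],"yaw":0},{"hand":0.43,"slide":[5.4,-17.2,0],"yaw":0}]'
python3 -m inch '[{"hand":0.43,"slide":[0.1,-0.8,-0.3],"yaw":0},{"hand":0.43,"slide":[0.1,-1.1,-0.9],"yaw":0},{"hand":0.43,"slide":[0.1,-1.2,-1.8],"yaw":0},{"hand":0.43,"slide":[0.1,-1.2,-2.9],"yaw":0},{"hand":0.43,"slide":[0.1,-1.2,-4.1],"yaw":0},{"hand":0.43,"slide":[0.1,-1.2,-5.3],"yaw":0},{"hand":0.43,"slide":[0.1,-1.2,-6.5],"yaw":0},{"hand":0.43,"slide":[0.1,-1.2,-7.7],"yaw":0},{"hand":0.43,"slide":[0.1,-1.2,-8.9],"yaw":0},{"hand":0.43,"slide":[0.1,-1.2,-10],"yaw":0}]'
python3 -c "
from h import *
tilt()"
```

```text
time_s: 38.8
tcp_pos: [0.4602, 0.1661, 0.2196]
ee_rot: [[1.0, -0.002, 0.0], [-0.002, -1.0, -0.0], [0.0, 0.0, -1.0]]
wrist_force: [-0.1, 0.2, -2.1]
gripper_width: 0.568
time_s: 40.05
tcp_pos: [0.5139, -0.0058, 0.2195]
ee_rot: [[1.0, -0.002, -0.0], [-0.002, -1.0, -0.0], [-0.0, 0.0, -1.0]]
wrist_force: [0.8, -0.0, -2.0]
gripper_width: 0.571
time_s: 41.3
tcp_pos: [0.5148, -0.0166, 0.1188]
ee_rot: [[1.0, -0.002, -0.0], [-0.002, -1.0, -0.0], [-0.0, 0.0, -1.0]]
wrist_force: [-0.5, 0.3, -1.9]
gripper_width: 0.57
tail box [181 201  21  14 249] slope deg -1.9652605719207148 centre-pred [5.22891566 0.08835341]
```

Level. Lowering the last 4 cm, then releasing and retreating.

```bash
python3 -m inch '[{"hand":0.43,"slide":[0,0,-0.9],"yaw":0},{"hand":0.43,"slide":[0,0,-1.8],"yaw":0},{"hand":0.43,"slide":[0,0,-2.6],"yaw":0},{"hand":0.43,"slide":[0,0,-3.3],"yaw":0},{"hand":0.43,"slide":[0,0,-3.7],"yaw":0},{"hand":0.43,"slide":[0,0,-3.9],"yaw":0},{"hand":0.43,"slide":[0,0,-4.05],"yaw":0},{"hand":0.43,"slide":[0,0,-4.15],"yaw":0},{"hand":0.43,"slide":[0,0,-4.15],"yaw":0}]'
```

```text
time_s: 42.48
tcp_pos: [0.5148, -0.0167, 0.0782]
ee_rot: [[1.0, -0.002, 0.0], [-0.002, -1.0, 0.0], [0.0, -0.0, -1.0]]
wrist_force: [1.2, -0.1, -0.7]
gripper_width: 0.577
```

```bash
python3 -m inch '[{"hand":0.43,"slide":[0,0,-0.1],"yaw":0},{"hand":0.43,"slide":[0,0,-0.1],"yaw":0},{"hand":0.38,"slide":[0,0,-0.1],"yaw":0},{"hand":0.3,"slide":[0,0,-0.1],"yaw":0},{"hand":0,"slide":[0,0,-0.1],"yaw":0},{"hand":0,"slide":[0,0,-0.1],"yaw":0},{"hand":0,"slide":[0,0,-0.1],"yaw":0},{"hand":0,"slide":[0,0,1],"yaw":0},{"hand":0,"slide":[0,0,4],"yaw":0},{"hand":0,"slide":[0,0,9],"yaw":0}]'
python3 -m inch '[{"hand":0,"slide":[0,0,4],"yaw":0},{"hand":0,"slide":[-4,4,8],"yaw":0},{"hand":0,"slide":[-6,9,10],"yaw":0},{"hand":0,"slide":[-8,15,10],"yaw":0},{"hand":0,"slide":[-8,17,10],"yaw":0},{"hand":0,"slide":[-8,17,10],"yaw":0},{"hand":0,"slide":[-8,17,10],"yaw":0},{"hand":0,"slide":[-8,17,10],"yaw":0}]'
python3 - <<'E'
from h import *
t=capture("top");s=capture("side")
o=np.zeros((590,800,3),np.uint8)
a=cv2.resize(t[130:300,90:330],None,fx=2,fy=2,interpolation=cv2.INTER_CUBIC);o[:340,:480]=a
b=cv2.resize(s[100:270,150:350],None,fx=1.6,fy=1.6,interpolation=cv2.INTER_CUBIC);o[:b.shape[0],480:800]=b
c=cv2.resize(s[90:190,160:240],None,fx=2.4,fy=2.4,interpolation=cv2.INTER_CUBIC);o[345:585,480:672]=c
d=cv2.resize(s[185:265,165:300],None,fx=3,fy=3,interpolation=cv2.INTER_CUBIC);o[345:585,30:435]=d
cv2.imwrite("pics/f.png",o)
E
```

```text
time_s: 43.72
tcp_pos: [0.5139, -0.0169, 0.1684]
ee_rot: [[1.0, -0.002, -0.004], [-0.002, -1.0, -0.001], [-0.004, 0.001, -1.0]]
wrist_force: [0.8, -0.4, -0.7]
gripper_width: 1.001
time_s: 44.72
tcp_pos: [0.4348, 0.1524, 0.2681]
ee_rot: [[1.0, -0.003, -0.0], [-0.003, -1.0, -0.0], [-0.0, 0.0, -1.0]]
wrist_force: [-0.6, 0.0, -0.7]
gripper_width: 1.0
```

View pics/f.png

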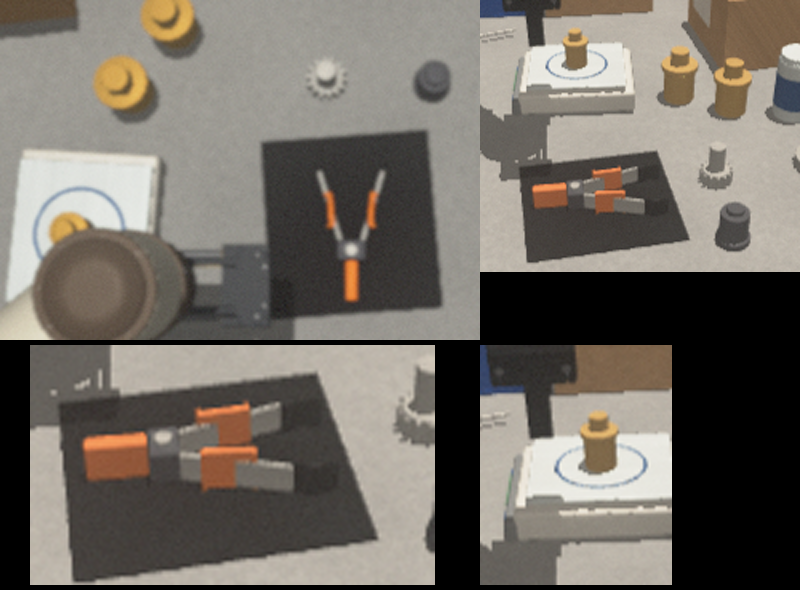

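The final picture shows the hub upright near the ring's centre, at (600,440) in the lower-right inset. The tongs lie flat inside the mat, and the pinion (326,75) and drum (433,80) are standing in place.

```bash
python3 -c "
from station import finish_job
print(finish_job())"
```

```text
the job is handed in; nothing more can be done
None
```

The job is done and handed in at about 45 s of the allowed 72 s. I lifted the tongs out by the tail and laid them on the mat. I re-gripped them by the pads, picked up the hub and set it on the scale's pan. Then I laid the tongs back on the mat and let go.

**Setback:** on the first pad grip the tongs tipped nose-up, about 35°, in the light carrying squeeze. I laid them back on the mat, gripped lower and further back, and moved more slowly. They stayed level for the rest of the job, and the row was not touched.

**Last checks (by picture and wrist force):**
- **Hub:** upright, inside the blue ring near its centre, and set down in small force-checked steps before release.
- **Tongs:** flat and fully on the mat. The black jaws are hard to see against it in the top view.
- **Pinion and drum:** both still standing, with no visible shift.
- **Gripper:** open and clear of everything.
- **Wrist force:** I saw no more than about 4 N in any reading.

No final check failed or disagreed. One tilt reading during the release on the pan was invalid, as it had picked up the screwdriver. I checked the hub and tongs by the pixel patterns instead.

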